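Touch off a plaster mould with three stops

TASK

Before the plaster mould is worked on, record where it stands on the setting board: slide the three stops up to it one after another, first the farther stop of the pair on its long side, then the nearer one of the pair, last the single stop at its end. Push each in until you feel its nose bear on the plaster, press lightly for a moment, and leave it there touching. Do not ram, chip or shift the mould or touch it with the gripper, and leave the other things on the table alone.

Things in the scene. Friction and masses are not known exactly. Their poses are not given: they have to be found in the camera images.
- board: plywood board fixed to the table, 270 mm (x) by 300 mm (y), 12 mm thick. Origin: on its underside, 30 mm to +x of its middle, under the mould's nominal place. x: roughly away from the robot, y: to its left. Two stops, 72 mm apart, on its -y side slide along its +y; the third, on its -x side towards the robot, slides along its +x. Rails 70 mm long, 10 mm high.
- mould: plaster block, 130 mm (x) by 110 mm (y) by 60 mm high, 1.5 to 2 kg, loose on the board, up to 8 mm and 0.1 rad off nominal; round hollow and four 4 mm bumps on top. Origin: centre of its underside. The pair of stops faces its side y = -55 mm, the end stop its face x = -65 mm. A touch is felt from 1.5 N held 0.2 s; a push over about 8 N can shift it, over 12 N chips it; a shift over 2 mm spoils the job.
- mould_corner (a point): point half-way up the mould's upright edge diagonally away from the stops: 65 mm, 55 mm, 30 mm in x, y, z of the mould's frame; it shows any turning of the mould.
- far_stop (a joint): Stop of the pair farther from the robot. Steel carriage on a rail, 30 mm long, 26 wide, top 23 mm above the board; in front a brass nose screw with a 12 mm ball end, 18 mm above the board; at the rear an upright tab 10 mm thick, 24 wide, top 62 mm above the board. Value: travel towards the mould in m, 0 = back, at most 0.058. About 2 N of dry drag, which also holds it pressed where left.
- near_stop (a joint): Stop of the pair nearer the robot. Steel carriage on a rail, 30 mm long, 26 wide, top 23 mm above the board; in front a brass nose screw with a 12 mm ball end, 18 mm above the board; at the rear an upright tab 10 mm thick, 24 wide, top 62 mm above the board. Value: travel towards the mould in m, 0 = back, at most 0.058. About 2 N of dry drag, which also holds it pressed where left.
- end_stop (a joint): Single stop at the mould's end, on the robot's side. Steel carriage on a rail, 30 mm long, 26 wide, top 23 mm above the board; in front a brass nose screw with a 12 mm ball end, 18 mm above the board; at the rear an upright tab 10 mm thick, 24 wide, top 62 mm above the board. Value: travel towards the mould in m, 0 = back, at most 0.058. About 2 N of dry drag, which also holds it pressed where left.
- far_stop_tab (a point): middle of the rear face of the upright tab of the farther stop of the pair, where it can be pushed from behind: 46 mm above the board's top, 16 mm below the tab's top. The nose's tip is 43 to 51 mm ahead of it: each screw was left turned out by an unknown amount, and is stiff. Its x axis points the way the stop slides, towards the mould.
- near_stop_tab (a point): middle of the rear face of the upright tab of the nearer stop of the pair, where it can be pushed from behind: 46 mm above the board's top, 16 mm below the tab's top. The nose's tip is 43 to 51 mm ahead of it: each screw was left turned out by an unknown amount, and is stiff. Its x axis points the way the stop slides, towards the mould.
- end_stop_tab (a point): middle of the rear face of the upright tab of the single end stop, where it can be pushed from behind: 46 mm above the board's top, 16 mm below the tab's top. The nose's tip is 43 to 51 mm ahead of it: each screw was left turned out by an unknown amount, and is stiff. Its x axis points the way the stop slides, towards the mould.
- sprig_mould: small plaster sprig mould, 62x51x24 mm, lying on the board beside the big mould; a bystander; origin: centre of its underside.
- wood_rib: oval wooden rib, 44x110x8 mm, lying on the board; a bystander; origin: centre of its underside.
- bisque_pot: bisque pot, 100 mm across, 110 mm high; a bystander; origin: centre of its underside.
- cream_mug: cream mug with a handle, 81x117x92 mm; a bystander; origin: centre of its underside.
- rolling_pin: small wooden slab roller, 38 mm thick, 227 mm long; a bystander; origin: centre of its underside.
- stamp: turned wooden stamp, 26 mm across, 67 mm tall; a bystander; origin: centre of its underside.
Things that resemble listed ones, but are neither listed nor needed, are in the scene too. Leave any green, purple or turquoise look-alike of the mould alone.

How it is judged:
By the outcome, as a careful person would: the job done as asked, in the order asked, and still so for the second after the job is handed in, with the robot touching nothing.
It also fails if it takes over 64 s, if anything falls off the work surface, if the arm or the gripper's body presses on something with over 40 N, if the wrist force passes 120 N, or if a joint passes its speed limit or range.

ROBOT

A 6-joint arm with a two-finger parallel gripper is mounted at the origin on the work surface; the furniture and walls round the work are solid. World frame = base frame: x ahead of the robot, y to its left, z up, the work surface at z = 0. Lengths are in m, angles in rad, forces in N, time in s.
With the tool pointing down it reaches from about 0.35 to 0.975 m from the base axis. Payload 4.9 kg.
Tool frame: the origin (TCP) lies on the mounting face of the last link; the fingertips stand 173 mm ahead of it and the grasp point (between the pads) lies 155 mm ahead of it; z points along the fingers, y is the direction in which the jaws open and shut (so a half turn about z gives the same grasp; the last joint's range is limited). The gripper opens to 85 mm and grips with 20 to 120 N. Pads are 22 mm wide; open, the fingers measure 114 mm over their backs; the gripper's body (76 mm by 85 mm) begins 54 mm behind the grasp point. The pads swing forward as they close: fully open they stand 13 mm farther back than shut.
Start: joints at [-0.119, 0.053, 1.613, -0, 1.476, -0.119], TCP at [0.625, 0, 0.405] pointing down, gripper open.
Joint ranges: [-3.01, 3.01], [-1.01, 2.22], [0.06, 2.58], [-1.02, 4.17], [0.09, 2.62], [-3.14, 3.14]. Speed limits (rad/s): [2.57, 2.57, 3.14, 3.14, 3.14, 3.14].

INTERFACE

Orientations are given as a rotation vector (axis times angle).
In Python, from station import ctrl gives the robot as it stands. The module is installed in compiled form; this text tells all that it offers.
- The arm moves only by the tool jog_arm, never from a script. Its argument "steps" is a list of rows, each a list of 2 entries, a list of its own where there are three numbers: the shift along the tool's x, y, z in cm, then the turn, a rotation vector about the tool's x, y, z in degrees. In form: [[[tx, ty, tz], [rx, ry, rz]], ...]. A call has 1 to 8 rows; each row shifts and turns the pose as measured when the row begins, along the tool's axes as they then stand; what a row does not reach is not made up. A row lasts 1/10 s, in which the tool goes at most 50 mm and 8.59 degrees, less where a joint would pass 70% of its speed; a pose out of reach is approached as far as the arm can. A call is refused whole if a number of a shift passes 5 or a number of a turn 8.59, either way. A call with a gripper value outside its range is refused whole. "fingers" is the gripper command: -1 is shut, 1 is fully open, values between are in proportion, set as the call begins (left out, the last holds). The fingers move at their own pace and stop on an object; "grip_force" is the grip in N (left out, the last holds). Time passes only in rows, so rows that do not move let the fingers close. It gives the time, the measured TCP pose, the force and the opening at its end, in the units of the state.
- ctrl.get_obs(): the state, without advancing time (a new reading comes with each control period).
- ctrl.get_image(name): name is "scene" or "side" or "wrist"; returns the picture (384x512x3 uint8, red, green, blue); there is no depth.
- ctrl.camera_info(name): a dict with "K" (3x3 intrinsics, pixels), "camera_from_world" (4x4, takes a point from world to camera coordinates). Camera axes: x right, y up, looking along -z (the intrinsics and any distortion apply to the point x, -y, -z); pixel columns grow to the right and rows downward; lengths in m; the calibration is good to about 2 mm. A picture is of the moment at which its call begins: read the wrist's pose just before it. camera_info takes no time and is no camera call; for the wrist camera it gives the pose at the moment of the call.
- ctrl.finish_job(): hands the job in, once; it reports no verdict.
The state is a dict: "t": time; "q": joint angles; "dq": joint speeds; "effort": joint torques, N m; "tool_pos": TCP position; "tool_rot": TCP orientation; "contact_force": force on the tool from outside, world axes, zero at the start; "wrist_torque": the same for the moment, N m; "opening": finger opening in m.
Only numpy, scipy, OpenCV 4.12 (cv2) and the standard library are available. Lean on these libraries where they do the work, as an engineer would, in place of code of your own. Each camera call takes 0.05 s, during which the arm holds its last target.

## Working session

There is one attempt and no reset: what is moved stays moved. The work goes in short steps, Python scripts to look and compute and a tool call to move; the robot and the scene stay as the last step left them, time stands still between calls to the robot, and variables do not carry over. Pictures are saved under pics/ and viewed, and the job is handed in when it is done.

Besides the shell and the picture viewer there is one more tool, called after ">>>" as a command line: name --argument value ..., lists and objects as JSON in quotes. jog_arm: Moves the arm, as the interface text tells. Its arguments: {"type":"object","properties":{"steps":{"type":"array","items":{"type":"array"}},"fingers":{"type":"number"},"grip_force":{"type":"number"}},"required":["steps"]}

```bash
mkdir -p pics
python3 - <<'E'
from station import ctrl
import cv2
o=ctrl.get_obs(); print(o)
for n in ("scene","side","wrist"):
    i=ctrl.camera_info(n); print(n,i)
    cv2.imwrite(f"pics/{n}0.png",cv2.cvtColor(ctrl.get_image(n),cv2.COLOR_RGB2BGR))
E
```

```text
{'t': 0.0, 'q': array([-1.19020035e-01,  5.33455662e-02,  1.61428131e+00, -5.21162584e-06,
        1.47600612e+00, -1.19014098e-01]), 'dq': array([-0.00026453, -0.00109702,  0.00045144, -0.00017932, -0.00100839,
       -0.0007669 ]), 'effort': array([ 2.70554956e-04, -3.93670499e+01, -3.70175600e+01, -1.62778279e-04,
        6.93513779e-03, -6.06393527e-06]), 'tool_pos': array([6.24732034e-01, 1.93846274e-05, 4.03477244e-01]), 'tool_rot': array([-2.22031524e+00, -2.22030317e+00,  1.98652457e-03]), 'contact_force': array([-0.24686758,  0.37570684, -0.10540367]), 'wrist_torque': array([-0.00481585, -0.0216542 , -0.05213499]), 'opening': 0.08570191774090344}
scene {'K': array([[479.3029386 ,   0.        , 258.43630813],
       [  0.        , 479.3029386 , 199.36610072],
       [  0.        ,   0.        ,   1.        ]]), 'camera_from_world': array([[-0.59074067, -0.80684789, -0.00468416,  0.35908687],
       [ 0.55971142, -0.41396524,  0.71788293, -0.27085945],
       [-0.58116141,  0.42146086,  0.69614809, -1.34348284],
       [ 0.        ,  0.        ,  0.        ,  1.        ]])}
si
[... 260 characters left out ...]
89091,  0.36911581,  0.91848815, -0.15345645],
       [-0.37312046, -0.83949263,  0.39501044, -0.96127741],
       [ 0.        ,  0.        ,  0.        ,  1.        ]])}
wrist {'K': array([[286.93480031,   0.        , 258.85327709],
       [  0.        , 286.93480031, 196.2977703 ],
       [  0.        ,   0.        ,   1.        ]]), 'camera_from_world': array([[ 9.99993823e-01, -3.89993538e-04, -3.49306999e-03,
        -6.23308877e-01],
       [-5.54861515e-04,  9.63846716e-01, -2.66456750e-01,
         3.45408749e-02],
       [ 3.47070045e-03,  2.66457043e-01,  9.63840546e-01,
        -3.79359438e-01],
       [ 0.00000000e+00,  0.00000000e+00,  0.00000000e+00,
         1.00000000e+00]])}
```

View pics/scene0.png

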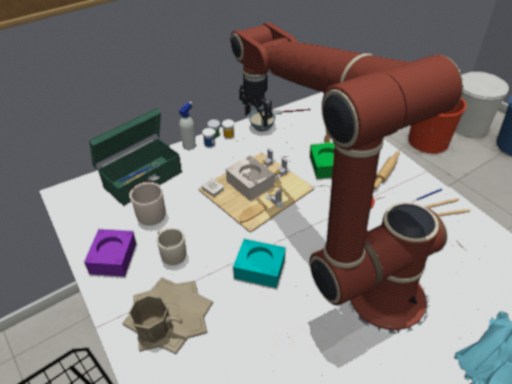

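View pics/side0.png

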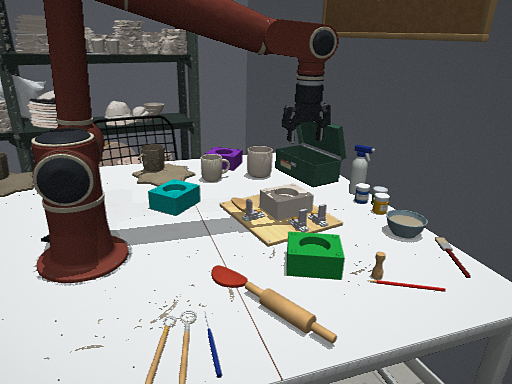

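View pics/wrist0.png

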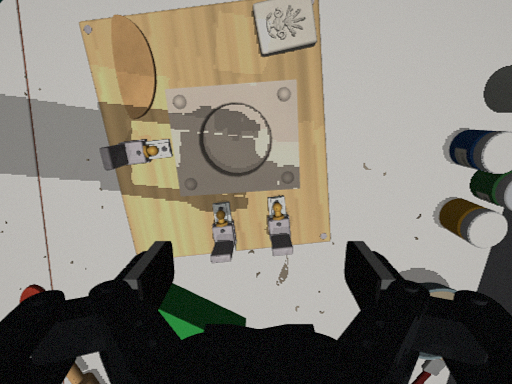

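The wrist view shows the board with the plaster mould in its middle (235,138). The end stop is at (135,152), the near stop at (222,230) and the far stop at (280,225). The green, purple and turquoise blocks are look-alikes; the plaster-grey one on the board between the stops fits the description. I'll confirm with a crop.

```bash
cat > h.py <<'E'
import numpy as np, cv2
from station import ctrl
def ray(n,u,v,z,info=None):
    i=info or ctrl.camera_info(n); K=i["K"];T=i["camera_from_world"]
    d=np.array([(u-K[0,2])/K[0,0],-(v-K[1,2])/K[1,1],-1.0])
    R=T[:3,:3]; c=-R.T@T[:3,3]; w=R.T@d
    return c+w*(z-c[2])/w[2]
def proj(n,p,info=None):
    i=info or ctrl.camera_info(n); K=i["K"];T=i["camera_from_world"]
    c=T[:3,:3]@np.array(p)+T[:3,3]
    return np.array([K[0,0]*c[0]/-c[2]+K[0,2],K[1,1]*-c[1]/-c[2]+K[1,2]])
def snap(n,name,crop=None,s=1):
    im=cv2.cvtColor(ctrl.get_image(n),cv2.COLOR_RGB2BGR)
    cv2.imwrite(f"pics/{name}_raw.png",im)
    if crop: x0,y0,x1,y1=crop; im=im[y0:y1,x0:x1]
    cv2.imwrite(f"pics/{name}.png",cv2.resize(im,None,fx=s,fy=s,interpolation=cv2.INTER_CUBIC));
E
python3 - <<'E'
import cv2
im=cv2.imread("pics/wrist0.png")[0:275,75:340]
cv2.imwrite("pics/w0c.png",cv2.resize(im,None,fx=2.18,fy=2.18,interpolation=cv2.INTER_CUBIC))
im=cv2.imread("pics/side0.png")[170:250,210:350]
cv2.imwrite("pics/s0c.png",cv2.resize(im,None,fx=5,fy=5,interpolation=cv2.INTER_CUBIC))
from h import *
for nm,u,v,z in [("bTL",80,22,.012),("bBR",330,240,.012),("bBL",135,260,.012),("bTR",319,0,.012)]: print(nm,ray("wrist",u,v,z))
E
```

```text
bTL [0.4234027 0.1700509 0.012    ]
bBR [ 0.7202744 -0.0938753  0.012    ]
bBL [ 0.45101567 -0.12431822  0.012     ]
bTR [0.68951583 0.19113259 0.012     ]
```

View pics/w0c.png

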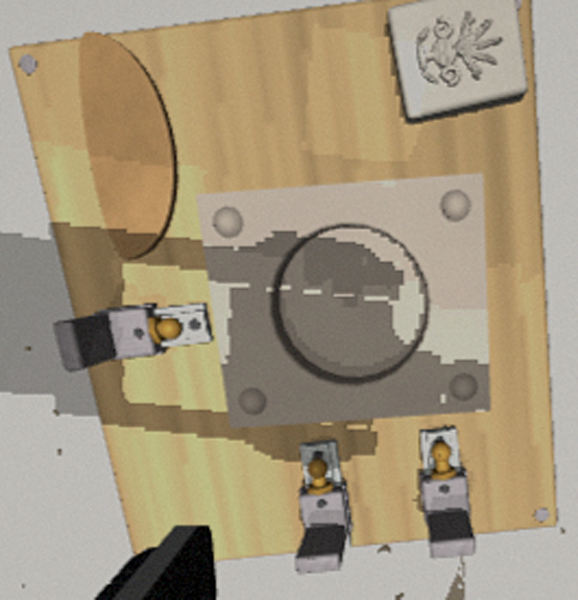

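View pics/s0c.png

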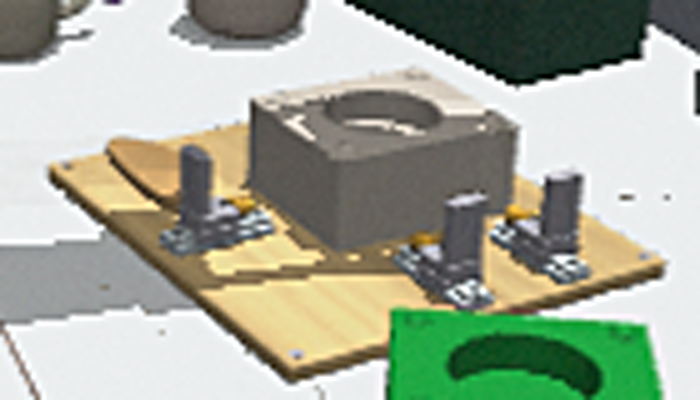

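Run:
```python
import cv2, numpy as np
im=cv2.imread("pics/wrist0.png")
a=im[190:270,205:305]; b=im[130:180,95:180]
cv2.imwrite("pics/a.png",cv2.resize(a,None,fx=7,fy=7,interpolation=cv2.INTER_NEAREST))
cv2.imwrite("pics/b.png",cv2.resize(b,None,fx=8,fy=8,interpolation=cv2.INTER_NEAREST))
from h import *
A=ray("wrist",87.8,29.4,.012);B=ray("wrist",323.2,235.8,.012);print(A,B)
d=B-A; print(np.arctan2(d[1],d[0]), np.linalg.norm(d), "nominal",-np.arctan2(300-16,270-16))
i=ctrl.camera_info("wrist");T=i["camera_from_world"];print(-T[:3,:3].T@T[:3,3])
```

```text
[0.4309659  0.16263993 0.012     ] [ 0.71066196 -0.0877202   0.012     ]
-0.7301096237768416 0.3753799152715727 nominal -0.8411025570487385
[0.62468286 0.06754273 0.3728223 ]
```

View pics/a.png

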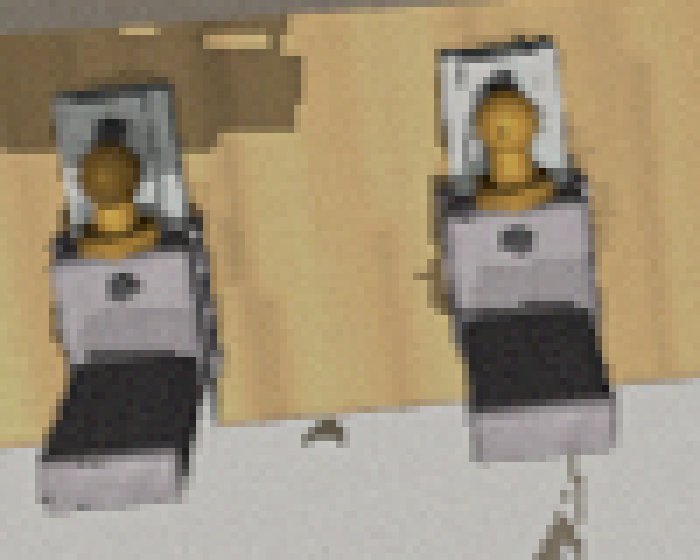

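View pics/b.png

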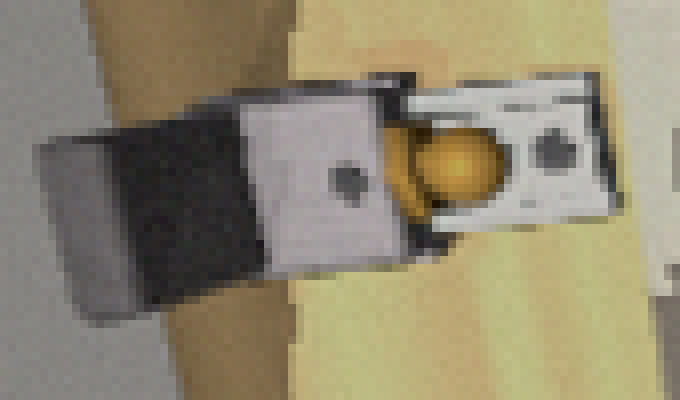

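The tab tops show clearly as light strips at the rear of each stop: near about (221,258), far about (283,255), end about (103,159) in the full wrist image.

Run:
```python
from h import *
A=lambda x,y,z:ray("wrist",205+x/7,190+y/7,z)[:2]
B=lambda x,y,z:ray("wrist",95+x/8,130+y/8,z)[:2]
W=lambda x,y,z:ray("wrist",75+x/2.18,y/2.18,z)[:2]
m=lambda *a:np.mean(a,axis=0)
n=[A(40,513,.074),A(183,497,.074)];f=[A(475,460,.074),A(615,450,.074)];e=[B(40,145,.074),B(95,325,.074)]
for k,v in (("near",n),("far",f),("end",e)):
    d=v[1]-v[0]; print(k,m(*v).round(4),np.linalg.norm(d).round(4),np.arctan2(d[1],d[0]).round(3))
d=m(*f)-m(*n);print("pair",np.linalg.norm(d),np.arctan2(d[1],d[0]))
print("balls n f e",A(110,175,.03),A(508,118,.03),B(460,167,.03))
c=[W(198,192,.072),W(483,174,.072),W(490,410,.072),W(229,427,.072)]
print("mould",c,[np.linalg.norm(c[i]-c[(i+1)%4]).round(4) for i in range(4)],[np.arctan2(*(c[(i+1)%4]-c[i])[::-1]).round(3) for i in range(4)])
```

```text
near [ 0.5799 -0.094 ] 0.0239 0.124
far [ 0.6511 -0.0848] 0.0229 0.08
end [0.4613 0.0248] 0.0239 -1.412
pair 0.07185361414864501 0.12779841062155425
balls n f e [ 0.57536012 -0.05177322] [ 0.64696808 -0.04094843] [0.4970993  0.02872904]
mould [array([0.53199557, 0.09503471]), array([0.6605846 , 0.10253046]), array([ 0.66781758, -0.00640412]), array([ 0.53791114, -0.01519273])] [np.float64(0.1288), np.float64(0.1092), np.float64(0.1302), np.float64(0.1104)] [np.float64(0.058), np.float64(-1.504), np.float64(-3.074), np.float64(1.624)]
```

>>> jog_arm --steps '[[[-2.5, 0.7, 0], [0, 0, -6.2]], [[-2.9, 0.4, 0], [0, 0, 0]], [[-2.9, 0.4, 0], [0, 0, 0]], [[-2.9, 0.4, 0], [0, 0, 0]], [[0, 0, 3], [0, 0, 0]], [[0, 0, 3], [0, 0, 0]], [[0, 0, 3], [0, 0, 0]], [[0, 0, 0], [0, 0, 0]]]' --fingers -1 --grip_force 20

```text
t: 0.95
tool_pos: [0.6538, -0.1143, 0.3089]
tool_rot: [-2.09, -2.342, 0.003]
contact_force: [-0.3, 0.3, -0.9]
opening: 0.0001
```

```bash
cat >> h.py <<'E'
from scipy.spatial.transform import Rotation as Ro
TAB={"far":(.6511,-.0848),"near":(.5799,-.094),"end":(.4613,.0248)}
def go(name,back,z,yaw=.108,tcp=None):
    """remaining tool-frame shift (cm) and turn (deg) to pose 'back' m behind the tab"""
    o=ctrl.get_obs(); R=Ro.from_rotvec(o["tool_rot"])
    y=np.array([-np.sin(yaw),np.cos(yaw),0]);x=np.array([np.cos(yaw),np.sin(yaw),0])
    d=x if name=="end" else y
    tgt=np.array([*TAB[name],z])-d*back
    Rt=Ro.from_matrix(np.c_[d,np.cross([0,0,-1],d),[0,0,-1]])
    print("t",o["t"].round(2),"tcp",o["tool_pos"].round(4),"shift cm",(R.inv().apply(tgt-o["tool_pos"])*100).round(2),"turn",np.degrees((R.inv()*Rt).as_rotvec()).round(2),"F",o["contact_force"].round(2),"along",(o["contact_force"]@d).round(2),"open",o["opening"].round(4))
E
python3 - <<'E'
from h import *
go("far",.026,.221)
im=cv2.cvtColor(ctrl.get_image("wrist"),cv2.COLOR_RGB2BGR); cv2.imwrite("pics/w1.png",im)
E
```

```text
Traceback (most recent call last):
  File "h.py", line 26, in go
    print("t",o["t"].round(2),"tcp",o["tool_pos"].round(4),"shift cm",(R.inv().apply(tgt-o["tool_pos"])*100).round(2),"turn",np.degrees((R.inv()*Rt).as_rotvec()).round(2),"F",o["contact_force"].round(2),"along",(o["contact_force"]@d).round(2),"open",o["opening"].round(4))
              ^^^^^^^^^^^^
AttributeError: 'float' object has no attribute 'round'
```

```bash
sed -i 's/o\["t"\].round(2)/round(o["t"],2)/; s/o\["opening"\].round(4)/round(float(o["opening"]),4)/' h.py
python3 - <<'E'
from h import *
go("far",.026,.221)
im=cv2.cvtColor(ctrl.get_image("wrist"),cv2.COLOR_RGB2BGR); cv2.imwrite("pics/w1.png",im)
E
```

```text
t 0.95 tcp [ 0.6538 -0.1143  0.3089] shift cm [0.36 0.08 8.79] turn [-0.19 -0.06  0.32] F [-0.31  0.33 -0.87] along 0.36 open 0.0001
```

View pics/w1.png

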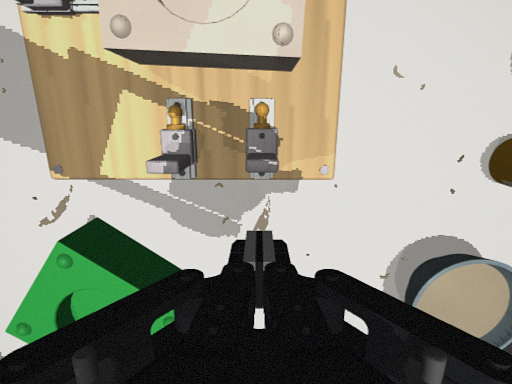

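The closed fingertips at (259,240) are lined up behind the far tab at (262,163). The green block is well to the left. Next I lower the arm.

>>> jog_arm --steps '[[[0.3, 0.1, 3], [0, 0, 0]], [[0, 0, 3], [0, 0, 0]], [[0, 0, 2.4], [0, 0, 0]], [[0, 0, 0.3], [0, 0, 0]], [[0, 0, 0], [0, 0, 0]]]'

```text
t: 1.5
tool_pos: [0.6604, -0.112, 0.2355]
tool_rot: [2.079, 2.332, 0.012]
contact_force: [-0.0, 0.2, -0.1]
opening: 0.0004
```

Run:
```python
from h import *
go("far",.016,.221)
snap("wrist","w2",(150,60,350,260),3)
```

```text
t 1.5 tcp [ 0.6604 -0.112   0.2355] shift cm [ 1.22 -0.65  1.43] turn [0.99 0.42 0.39] F [-0.04  0.2  -0.1 ] along 0.2 open 0.0004
```

View pics/w2.png

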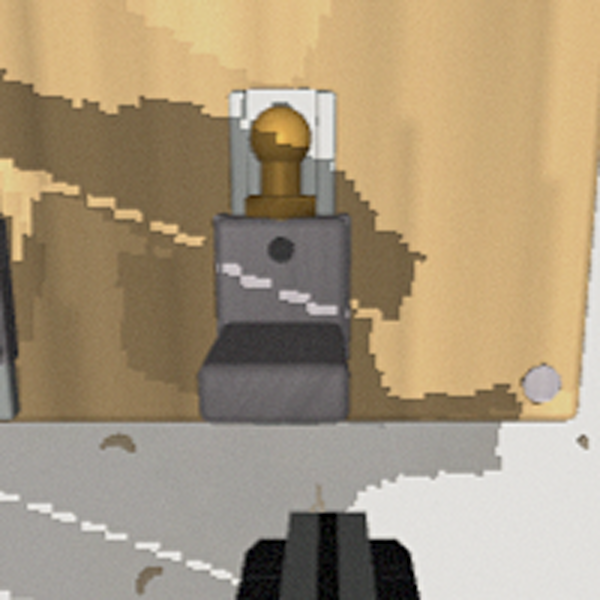

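>>> jog_arm --steps '[[[0, -0.65, 0.5], [1.0, 0.4, 0.4]], [[0, 0, 0.9], [0, 0, 0]], [[0, 0, 0], [0, 0, 0]]]'

```text
t: 1.85
tool_pos: [0.6553, -0.1132, 0.2264]
tool_rot: [2.095, 2.333, 0.004]
contact_force: [-0.8, 0.2, 0.8]
opening: -0.0002
```

Run:
```python
from h import *
go("far",.013,.221)
```

```text
t 1.85 tcp [ 0.6553 -0.1132  0.2264] shift cm [ 1.58 -0.12  0.53] turn [ 0.36  0.18 -0.04] F [-0.76  0.23  0.79] along 0.31 open -0.0002
```

>>> jog_arm --steps '[[[0.6, -0.1, 0.4], [0.3, 0, 0]], [[0.4, 0, 0.3], [0, 0, 0]], [[0.2, 0, 0], [0, 0, 0]], [[0, 0, 0], [0, 0, 0]]]'

```text
t: 2.25
tool_pos: [0.6531, -0.1003, 0.2195]
tool_rot: [2.097, 2.335, -0.002]
contact_force: [-0.8, 0.4, -0.5]
opening: -0.0001
```

Run:
```python
from h import *
go("far",.011,.221)
snap("wrist","w3",(150,60,350,260),3)
```

```text
t 2.25 tcp [ 0.6531 -0.1003  0.2195] shift cm [ 0.46 -0.03 -0.16] turn [ 0.09  0.19 -0.03] F [-0.77  0.44 -0.53] along 0.52 open -0.0001
```

View pics/w3.png

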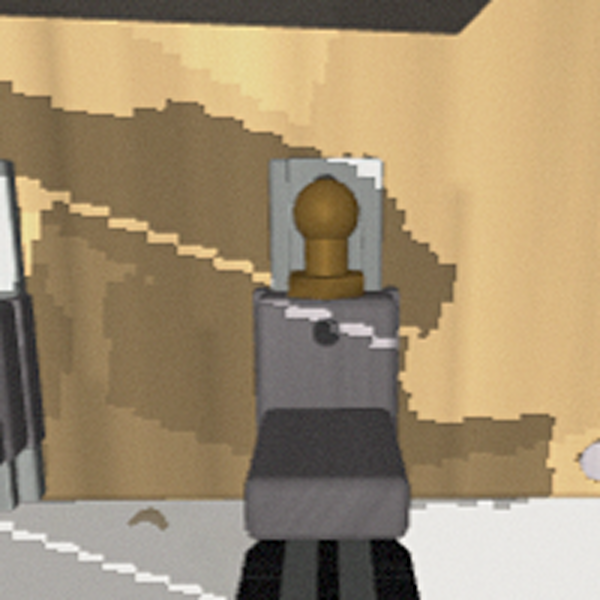

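The fingers sit squarely behind the far tab, whose rear edge is at about (327,540) in the crop. I'll start the push and read the drag.

>>> jog_arm --steps '[[[0.2, 0, -0.1], [0, 0, 0]], [[0.2, 0, 0], [0, 0, 0]], [[0.2, 0, 0], [0, 0, 0]], [[0.2, 0, 0], [0, 0, 0]], [[0.2, 0, 0], [0, 0, 0]]]'

```text
t: 2.8
tool_pos: [0.6521, -0.0908, 0.2208]
tool_rot: [2.095, 2.333, -0.004]
contact_force: [-0.4, -1.0, -1.0]
opening: -0.0001
```

Run:
```python
from h import *
go("far",.011,.221)
```

```text
t 2.8 tcp [ 0.6521 -0.0908  0.2208] shift cm [-0.49 -0.03 -0.02] turn [ 0.12  0.35 -0.05] F [-0.37 -1.03 -0.99] along -0.99 open -0.0001
```

>>> jog_arm --steps '[[[0.25, 0, 0], [0, 0, 0]], [[0.25, 0, 0], [0, 0, 0]], [[0.25, 0, 0], [0, 0, 0]], [[0.25, 0, 0], [0, 0, 0]], [[0.2, 0, 0], [0, 0, 0]], [[0.2, 0, 0], [0, 0, 0]]]'

```text
t: 3.4
tool_pos: [0.6505, -0.0762, 0.2208]
tool_rot: [2.095, 2.332, -0.005]
contact_force: [-0.8, -1.4, 0.2]
opening: 0.0
```

Run:
```python
from h import *
go("far",.011,.221)
snap("wrist","w4",(150,60,350,260),3)
```

```text
t 3.4 tcp [ 0.6505 -0.0762  0.2208] shift cm [-1.96 -0.03 -0.01] turn [ 0.12  0.41 -0.07] F [-0.83 -1.43  0.16] along -1.33 open 0.0
```

View pics/w4.png

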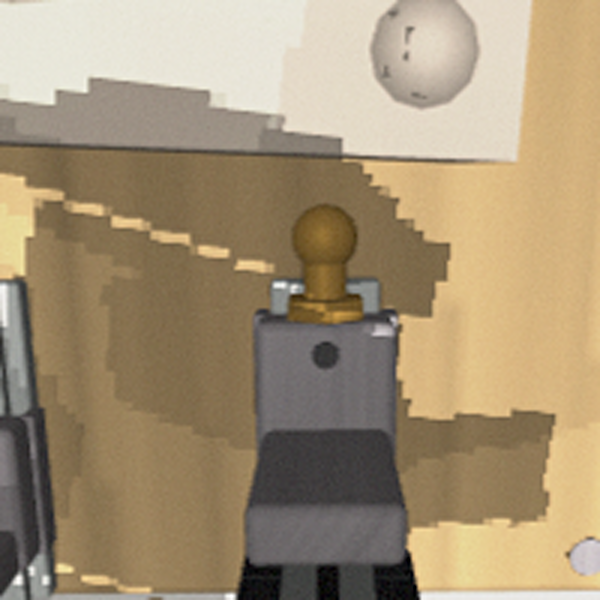

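Run:
```python
from h import *
a=ray("wrist",150+325/3,60+154/3,.072);b=ray("wrist",150+325/3,60+238/3,.03)
print(a,b,a[1]-b[1]-.006)
```

```text
[ 0.64295739 -0.00763405  0.072     ] [ 0.64440492 -0.02175739  0.03      ] 0.008123339029815197
```

>>> jog_arm --steps '[[[0.15, 0, 0], [0, 0, 0]], [[0.15, 0, 0], [0, 0, 0]], [[0.1, 0, 0], [0, 0, 0]], [[0.1, 0, 0], [0, 0, 0]]]'

```text
t: 3.85
tool_pos: [0.6499, -0.0705, 0.2208]
tool_rot: [2.095, 2.332, -0.005]
contact_force: [-0.3, -3.0, -0.5]
opening: 0.0002
```

Run:
```python
from h import *
go("far",.011,.221)
```

```text
t 3.85 tcp [ 0.6499 -0.0705  0.2208] shift cm [-2.53 -0.03 -0.  ] turn [ 0.11  0.39 -0.05] F [-0.31 -2.98 -0.54] along -2.93 open 0.0002
```

>>> jog_arm --steps '[[[0.05, 0, 0], [0, 0, 0]]]'

```text
t: 3.95
tool_pos: [0.6498, -0.0699, 0.2208]
tool_rot: [2.095, 2.332, -0.005]
contact_force: [0.1, -2.2, -0.2]
opening: 0.0001
```

>>> jog_arm --steps '[[[0.05, 0, 0], [0, 0, 0]]]'

```text
t: 4.05
tool_pos: [0.6497, -0.0694, 0.2208]
tool_rot: [2.095, 2.332, -0.005]
contact_force: [0.4, -2.7, -0.3]
opening: -0.0002
```

>>> jog_arm --steps '[[[0.05, 0, 0], [0, 0, 0]]]'

```text
t: 4.15
tool_pos: [0.6497, -0.0689, 0.2208]
tool_rot: [2.095, 2.332, -0.005]
contact_force: [0.4, -2.2, -0.7]
opening: -0.0001
```

>>> jog_arm --steps '[[[0.05, 0, 0], [0, 0, 0]]]'

```text
t: 4.25
tool_pos: [0.6496, -0.0684, 0.2208]
tool_rot: [2.095, 2.332, -0.005]
contact_force: [-0.2, -2.2, -0.9]
opening: -0.0004
```

>>> jog_arm --steps '[[[0.05, 0, 0], [0, 0, 0]]]'

```text
t: 4.35
tool_pos: [0.6496, -0.0679, 0.2208]
tool_rot: [2.095, 2.332, -0.005]
contact_force: [-0.1, -3.7, -0.8]
opening: 0.0002
```

>>> jog_arm --steps '[[[0.05, 0, 0], [0, 0, 0]]]'

```text
t: 4.45
tool_pos: [0.6495, -0.0677, 0.2208]
tool_rot: [2.094, 2.332, -0.006]
contact_force: [0.2, -4.0, -1.2]
opening: 0.0001
```

Run:
```python
from h import *
go("far",.011,.221)
```

```text
t 4.45 tcp [ 0.6495 -0.0677  0.2208] shift cm [-2.82 -0.03  0.  ] turn [ 0.11  0.47 -0.05] F [ 0.2  -3.95 -1.17] along -3.95 open 0.0001
```

>>> jog_arm --steps '[[[0.05, 0, 0], [0, 0, 0]]]'

```text
t: 4.55
tool_pos: [0.6495, -0.0675, 0.2208]
tool_rot: [2.094, 2.331, -0.007]
contact_force: [0.1, -4.2, -0.3]
opening: -0.0002
```

>>> jog_arm --steps '[[[0.05, 0, 0], [0, 0, 0]]]'

```text
t: 4.65
tool_pos: [0.6495, -0.0674, 0.2208]
tool_rot: [2.094, 2.33, -0.008]
contact_force: [0.3, -4.2, -1.1]
opening: -0.0003
```

>>> jog_arm --steps '[[[0.07, 0, 0], [0, 0, 0]]]'

```text
t: 4.75
tool_pos: [0.6494, -0.0672, 0.2209]
tool_rot: [2.093, 2.33, -0.009]
contact_force: [1.4, -5.1, -0.7]
opening: -0.0002
```

>>> jog_arm --steps '[[[0.07, 0, 0], [0, 0, 0]]]'

```text
t: 4.85
tool_pos: [0.6494, -0.0669, 0.2209]
tool_rot: [2.092, 2.329, -0.01]
contact_force: [-0.3, -6.6, -0.6]
opening: -0.0
```

Run:
```python
from h import *
go("far",.011,.221)
snap("wrist","w5",(150,60,350,260),3)
```

```text
t 4.85 tcp [ 0.6494 -0.0669  0.2209] shift cm [-2.89 -0.02  0.02] turn [ 0.14  0.72 -0.07] F [-0.28 -6.63 -0.6 ] along -6.56 open -0.0
```

View pics/w5.png

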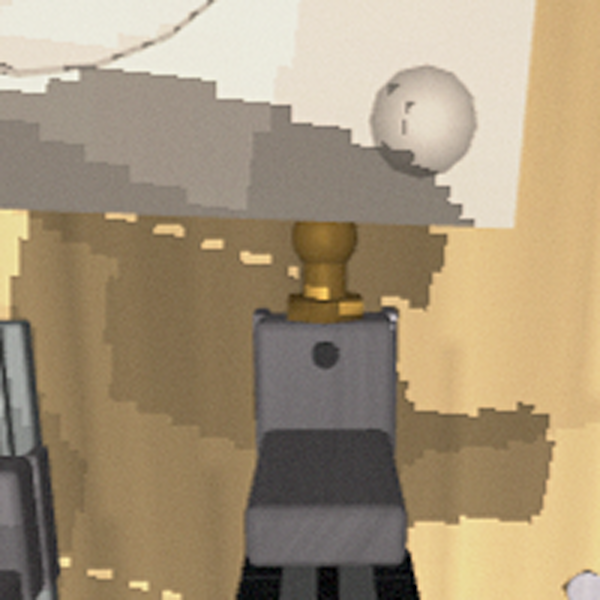

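The far nose bears on the plaster: its ball meets the face at (325,225) in the crop, and the tool force is about 6.6 N including about 2.2 N of drag. I'll back off and check the green block's clearance.

>>> jog_arm --steps '[[[-0.3, 0, 0], [0, 0, 0]], [[-0.8, 0, 0], [0.1, 0.7, 0]], [[-1.5, 0, 0], [0, 0, 0]], [[-1.5, 0, 0], [0, 0, 0]], [[-0.8, 0, 0], [0, 0, 0]], [[0, 0, 0], [0, 0, 0]]]'

```text
t: 5.5
tool_pos: [0.6552, -0.1185, 0.2209]
tool_rot: [-2.098, -2.333, -0.008]
contact_force: [0.7, 0.4, -0.4]
opening: 0.0002
```

Run:
```python
from h import *
go("near",.024,.221)
T=np.eye(4);T[:3]=[[.99999,-.00039,-.003493,-.623309],[-.000555,.963847,-.266457,.034541],[.003471,.266457,.963841,-.379359]]
i={"K":ctrl.camera_info("wrist")["K"],"camera_from_world":T}
for z in (0,.06): print([ray("wrist",u,v,z,i)[:2].round(3) for u,v in((163,285),(170,286),(245,320))])
snap("wrist","w6")
```

```text
t 5.5 tcp [ 0.6552 -0.1185  0.2209] shift cm [ 0.83 -7.22 -0.01] turn [ 0.07 -0.34 -0.11] F [ 0.69  0.41 -0.38] along 0.33 open 0.0002
[array([ 0.482, -0.171]), array([ 0.492, -0.173]), array([ 0.602, -0.232])]
[array([ 0.505, -0.133]), array([ 0.513, -0.134]), array([ 0.606, -0.184])]
```

View pics/w6.png

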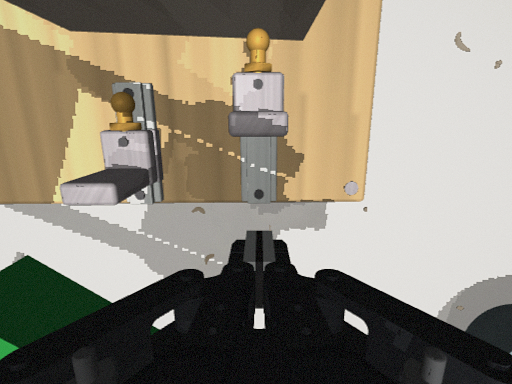

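The far stop stayed where it was left, and its nose is up against the mould at about (258,38). The green block is about 4 cm clear of the near-stop position. Next I shift sideways.

>>> jog_arm --steps '[[[0, -2, -0.05], [0, 0, 0]], [[0, -2, -0.05], [0, 0, 0]], [[0, -2, -0.05], [0, 0, 0]], [[0, -1.2, 0], [0, -0.3, 0]], [[0, 0, 0], [0, 0, 0]]]'

```text
t: 6.05
tool_pos: [0.5813, -0.1251, 0.222]
tool_rot: [-2.099, -2.336, -0.004]
contact_force: [-0.8, 0.3, -0.6]
opening: -0.0002
```

Run:
```python
from h import *
go("near",.015,.221)
snap("wrist","w7",(150,60,350,260),3)
```

```text
t 6.05 tcp [ 0.5813 -0.1251  0.222 ] shift cm [1.61 0.19 0.1 ] turn [ 0.07 -0.15 -0.07] F [-0.78  0.25 -0.6 ] along 0.34 open -0.0002
```

View pics/w7.png

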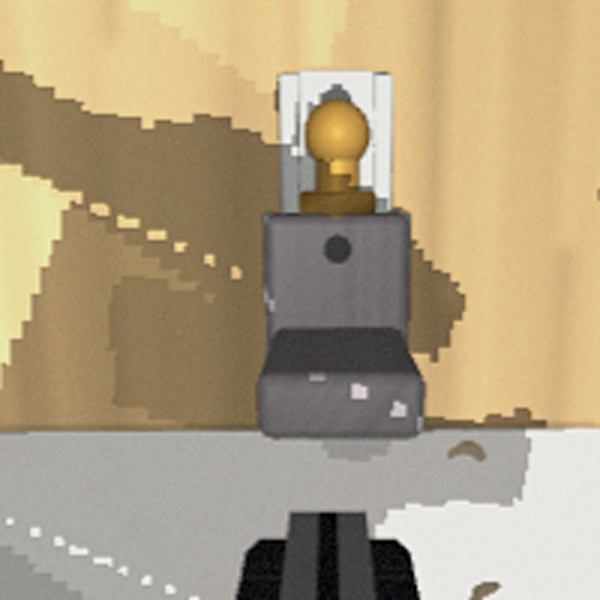

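>>> jog_arm --steps '[[[0.5, 0.2, 0.1], [0, 0, 0]], [[0.5, 0, 0], [0, 0, 0]], [[0.4, 0, 0], [0, 0, 0]], [[0.25, 0, 0], [0, 0, 0]], [[0.2, 0, 0], [0, 0, 0]], [[0.2, 0, 0], [0, 0, 0]]]'

```text
t: 6.7
tool_pos: [0.5841, -0.1025, 0.2218]
tool_rot: [2.096, 2.338, 0.005]
contact_force: [-1.4, -2.9, 0.0]
opening: 0.0002
```

Run:
```python
from h import *
go("near",.011,.221)
```

```text
t 6.7 tcp [ 0.5841 -0.1025  0.2218] shift cm [-0.21 -0.33  0.08] turn [ 0.2  -0.04  0.06] F [-1.39 -2.89  0.02] along -2.72 open 0.0002
```

>>> jog_arm --steps '[[[0.25, 0, 0], [0, 0, 0]], [[0.25, 0, 0], [0, 0, 0]], [[0.25, 0, 0], [0, 0, 0]], [[0.25, 0, 0], [0, 0, 0]], [[0.25, 0, 0], [0, 0, 0]], [[0.25, 0, 0], [0, 0, 0]], [[0.25, 0, 0], [0, 0, 0]], [[0.2, 0, 0], [0, 0, 0]]]'

```text
t: 7.5
tool_pos: [0.5818, -0.0823, 0.2218]
tool_rot: [2.096, 2.336, 0.003]
contact_force: [0.1, -2.1, 0.8]
opening: 0.0002
```

Run:
```python
from h import *
go("near",.011,.221)
snap("wrist","w8",(150,60,350,260),3)
```

```text
t 7.5 tcp [ 0.5818 -0.0823  0.2218] shift cm [-2.24 -0.32  0.09] turn [0.21 0.06 0.02] F [ 0.09 -2.09  0.77] along -2.09 open 0.0002
```

View pics/w8.png

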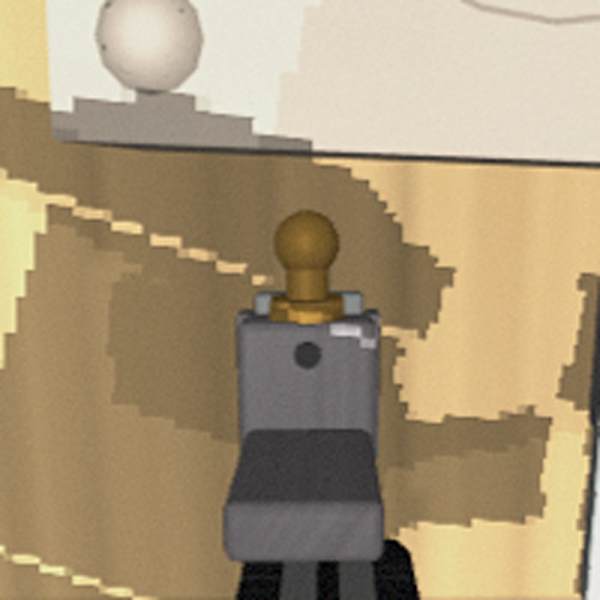

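Near nose (307,241) is about 9 mm short of the mould edge (307,152) in the crop, judging by the far stop.

>>> jog_arm --steps '[[[0.2, 0, 0], [0, 0, 0]], [[0.15, 0, 0], [0, 0, 0]], [[0.15, 0, 0], [0, 0, 0]], [[0.1, 0, 0], [0, 0, 0]], [[0.05, 0, 0], [0, 0, 0]]]'

```text
t: 8.05
tool_pos: [0.581, -0.075, 0.2218]
tool_rot: [2.096, 2.337, 0.003]
contact_force: [-0.4, -1.8, 0.1]
opening: -0.0002
```

>>> jog_arm --steps '[[[0.05, 0, 0], [0, 0, 0]]]'

```text
t: 8.15
tool_pos: [0.5809, -0.0745, 0.2218]
tool_rot: [2.096, 2.336, 0.003]
contact_force: [-0.1, -1.8, -0.3]
opening: -0.0004
```

>>> jog_arm --steps '[[[0.05, 0, 0], [0, 0, 0]]]'

```text
t: 8.25
tool_pos: [0.5809, -0.0739, 0.2218]
tool_rot: [2.096, 2.337, 0.003]
contact_force: [0.0, -3.2, -0.2]
opening: 0.0002
```

>>> jog_arm --steps '[[[0.05, 0, 0], [0, 0, 0]]]'

```text
t: 8.35
tool_pos: [0.5808, -0.0734, 0.2218]
tool_rot: [2.096, 2.336, 0.003]
contact_force: [-0.8, -2.8, 0.1]
opening: 0.0002
```

>>> jog_arm --steps '[[[0.05, 0, 0], [0, 0, 0]]]'

```text
t: 8.45
tool_pos: [0.5808, -0.073, 0.2218]
tool_rot: [2.096, 2.336, 0.003]
contact_force: [0.3, -1.4, -0.2]
opening: 0.0002
```

>>> jog_arm --steps '[[[0.05, 0, 0], [0, 0, 0]]]'

```text
t: 8.55
tool_pos: [0.5807, -0.0725, 0.2218]
tool_rot: [2.095, 2.336, 0.003]
contact_force: [0.6, -3.2, -0.9]
opening: 0.0001
```

>>> jog_arm --steps '[[[0.05, 0, 0], [0, 0, 0]]]'

```text
t: 8.65
tool_pos: [0.5807, -0.0723, 0.2218]
tool_rot: [2.095, 2.336, 0.002]
contact_force: [-0.6, -4.3, -0.5]
opening: 0.0004
```

Touch begins: the force is rising and the motion stalling. I'll press as before.

>>> jog_arm --steps '[[[0.05, 0, 0], [0, 0, 0]]]'

```text
t: 8.75
tool_pos: [0.5807, -0.0722, 0.2219]
tool_rot: [2.094, 2.335, 0.001]
contact_force: [0.0, -5.4, -1.2]
opening: -0.0003
```

>>> jog_arm --steps '[[[0.06, 0, 0], [0, 0, 0]]]'

```text
t: 8.85
tool_pos: [0.5806, -0.0719, 0.2219]
tool_rot: [2.093, 2.334, -0.0]
contact_force: [0.9, -5.2, -1.7]
opening: 0.0001
```

>>> jog_arm --steps '[[[0.06, 0, 0], [0, 0, 0]]]'

```text
t: 8.95
tool_pos: [0.5806, -0.0717, 0.2219]
tool_rot: [2.093, 2.334, -0.002]
contact_force: [-0.1, -4.3, -0.6]
opening: -0.0001
```

>>> jog_arm --steps '[[[0.06, 0, 0], [0, 0, 0]]]'

```text
t: 9.05
tool_pos: [0.5806, -0.0715, 0.2219]
tool_rot: [2.092, 2.333, -0.003]
contact_force: [0.4, -5.2, 0.2]
opening: 0.0001
```

Run:
```python
from h import *
go("near",.011,.221)
snap("wrist","w9",(150,60,350,260),3)
```

```text
t 9.05 tcp [ 0.5806 -0.0715  0.2219] shift cm [-3.32 -0.31  0.11] turn [0.23 0.41 0.03] F [ 0.4  -5.22  0.21] along -5.23 open 0.0001
```

View pics/w9.png

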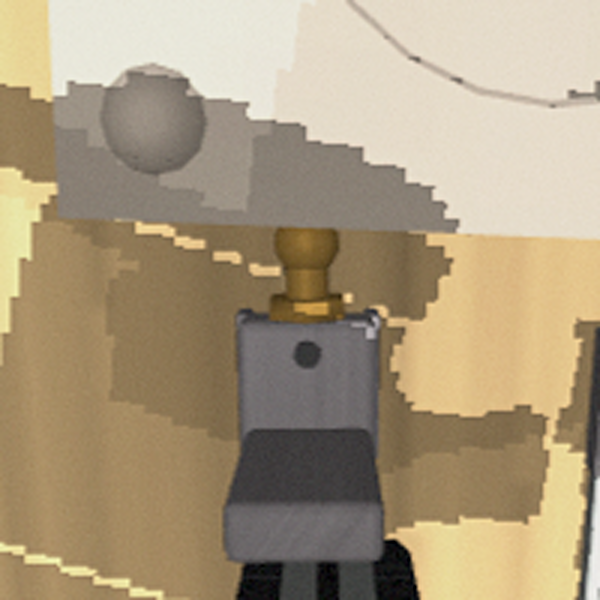

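The near nose bears on the plaster at (307,230) in the crop, with about 5 N at the tool for 0.4 s. I'll retreat and lift.

>>> jog_arm --steps '[[[-0.3, 0, 0], [0, 0, 0]], [[-1.2, 0, 0], [0.2, 0.4, 0]], [[-1.7, 0, -0.2], [0, 0, 0]], [[-1, 0, -2.5], [0, 0, 0]], [[0, -0.5, -3], [0, 0, 0]], [[0, -1.5, -2.5], [0, 0, 8]], [[0, 0, 0], [0, 0, 8]], [[0, 0, 0], [0, 0, 8]]]'

```text
t: 9.9
tool_pos: [0.5653, -0.1226, 0.3076]
tool_rot: [-2.55, -1.824, -0.007]
contact_force: [0.4, 0.4, 0.4]
opening: -0.0
```

Run:
```python
from h import *
go("end",.03,.30)
```

```text
t 9.9 tcp [ 0.5653 -0.1226  0.3076] shift cm [  9.31 -17.32   0.87] turn [-0.35 -0.27 64.97] F [0.41 0.36 0.4 ] along 0.44 open -0.0
```

>>> jog_arm --steps '[[[0, 0, 0], [0, 0, 8.3]], [[0, 0, 0], [0, 0, 8.3]], [[0, 0, 0], [0, 0, 8.3]], [[0, 0, 0], [0, 0, 8.3]], [[0, 0, 0], [0, 0, 8.3]], [[0, 0, 0], [0, 0, 8.3]], [[0, 0, 0], [0, 0, 8.3]], [[0, 0, 0], [0, 0, 5]]]'

```text
t: 10.7
tool_pos: [0.5663, -0.1318, 0.3116]
tool_rot: [-3.128, -0.155, -0.01]
contact_force: [-0.3, 0.4, -0.1]
opening: 0.0001
```

Run:
```python
from h import *
go("end",.03,.30)
```

```text
t 10.7 tcp [ 0.5663 -0.1318  0.3116] shift cm [-11.9  -16.59   1.24] turn [-0.54 -0.38 -0.5 ] F [-0.3   0.4  -0.14] along -0.26 open 0.0001
```

>>> jog_arm --steps '[[[-2.5, -3, 0], [-0.5, -0.4, -0.5]], [[-2.5, -3, 0], [0, 0, 0]], [[-2.5, -3, 0], [0, 0, 0]], [[-2.5, -3, 0], [0, 0, 0]], [[-1.8, -3, 0], [0, 0, 0]], [[0, -1.5, 0], [0, 0, 0]], [[0, 0, 0], [0, 0, 0]]]'

```text
t: 11.4
tool_pos: [0.4292, 0.0178, 0.3133]
tool_rot: [-3.134, -0.154, -0.004]
contact_force: [0.3, -0.1, -0.1]
opening: 0.0001
```

Run:
```python
from h import *
go("end",.03,.225)
snap("wrist","w10")
```

```text
t 11.4 tcp [0.4292 0.0178 0.3133] shift cm [ 0.24 -0.31  8.84] turn [-0.22 -0.17 -0.54] F [ 0.26 -0.05 -0.07] along 0.25 open 0.0001
```

View pics/w10.png

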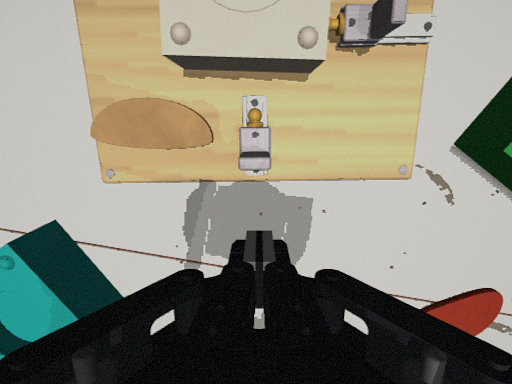

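The end stop at (255,150) is straight ahead of the fingertips at (259,240), and there is nothing below. I'll descend.

>>> jog_arm --steps '[[[0, -0.3, 2.5], [0, 0, -0.5]], [[0, 0, 2.5], [0, 0, 0]], [[0, 0, 2.2], [0, 0, 0]], [[0, 0, 1], [0, 0, 0]], [[0, 0, 0], [0, 0, 0]]]'

```text
t: 11.95
tool_pos: [0.4334, 0.0154, 0.2321]
tool_rot: [-3.136, -0.16, -0.013]
contact_force: [-0.3, -0.1, -0.4]
opening: -0.0002
```

Run:
```python
from h import *
go("end",.015,.221)
snap("wrist","w11",(150,60,350,260),3)
```

```text
t 11.95 tcp [0.4334 0.0154 0.2321] shift cm [ 1.36 -0.64  1.12] turn [-0.08 -0.48 -0.34] F [-0.35 -0.07 -0.4 ] along -0.35 open -0.0002
```

View pics/w11.png

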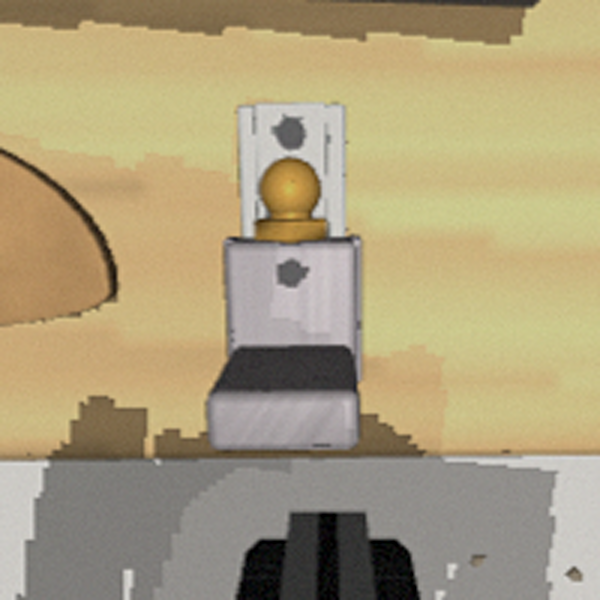

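>>> jog_arm --steps '[[[0, -0.6, 0.5], [0, -0.5, -0.3]], [[0, 0, 0.5], [0, 0, 0]], [[0, 0, 0.2], [0, 0, 0]], [[0, 0, 0], [0, 0, 0]]]'

```text
t: 12.4
tool_pos: [0.435, 0.0211, 0.2235]
tool_rot: [-3.137, -0.168, -0.009]
contact_force: [0.2, 0.4, 0.6]
opening: -0.0003
```

Run:
```python
from h import *
go("end",.011,.221)
```

```text
t 12.4 tcp [0.435  0.0211 0.2235] shift cm [ 1.55 -0.08  0.25] turn [ 0.02 -0.34 -0.04] F [0.17 0.36 0.61] along 0.21 open -0.0003
```

Next I move up to the tab and start the push. The expected gap at the nose is about 32 mm.

>>> jog_arm --steps '[[[0.5, -0.1, 0.2], [0, -0.3, 0]], [[0.5, 0, 0], [0, 0, 0]], [[0.3, 0, 0], [0, 0, 0]], [[0.2, 0, 0], [0, 0, 0]], [[0.2, 0, 0], [0, 0, 0]], [[0.2, 0, 0], [0, 0, 0]]]'

```text
t: 13.0
tool_pos: [0.4553, 0.0245, 0.2221]
tool_rot: [3.136, 0.169, -0.002]
contact_force: [-2.7, -0.5, 1.3]
opening: 0.0003
```

Run:
```python
from h import *
go("end",.011,.221)
snap("wrist","w12",(150,60,350,260),3)
```

```text
t 13.0 tcp [0.4553 0.0245 0.2221] shift cm [-0.5   0.04  0.11] turn [ 0.04  0.07 -0.  ] F [-2.65 -0.52  1.28] along -2.69 open 0.0003
```

View pics/w12.png

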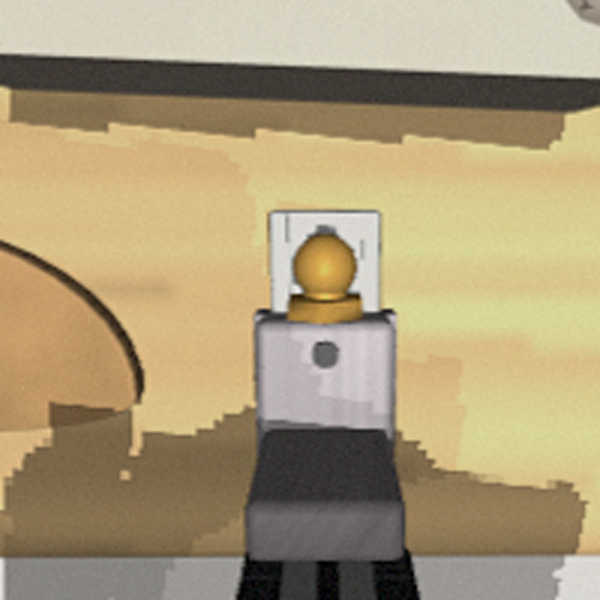

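Run:
```python
from h import *
a=ray("wrist",150+325/3,60+101/3,.012);a2=ray("wrist",150+325/3,60+70/3,.072);b=ray("wrist",150+325/3,60+266/3,.03)
print(a,a2,b,a[0]-b[0]-.006,a2[0]-b[0]-.006)
```

```text
[0.5351835 0.0334375 0.012    ] [0.53469252 0.03331921 0.072     ] [0.50514426 0.03018941 0.03      ] 0.024039244263650235 0.02354826768790553
```

Both mould edges put the gap at about 24 mm. I'll advance about 18 mm.

>>> jog_arm --steps '[[[0.25, 0, 0], [0, 0, 0]], [[0.25, 0, 0], [0, 0, 0]], [[0.25, 0, 0], [0, 0, 0]], [[0.25, 0, 0], [0, 0, 0]], [[0.25, 0, 0], [0, 0, 0]], [[0.2, 0, 0], [0, 0, 0]], [[0.15, 0, 0], [0, 0, 0]], [[0.1, 0, 0], [0, 0, 0]]]'

```text
t: 13.85
tool_pos: [0.4736, 0.0266, 0.2219]
tool_rot: [3.137, 0.169, -0.003]
contact_force: [-1.7, 0.2, 0.3]
opening: 0.0002
```

Run:
```python
from h import *
go("end",.011,.221)
snap("wrist","w13",(150,60,350,260),3)
```

```text
t 13.85 tcp [0.4736 0.0266 0.2219] shift cm [-2.35  0.04  0.09] turn [ 0.01  0.1  -0.01] F [-1.73  0.16  0.26] along -1.7 open 0.0002
```

View pics/w13.png

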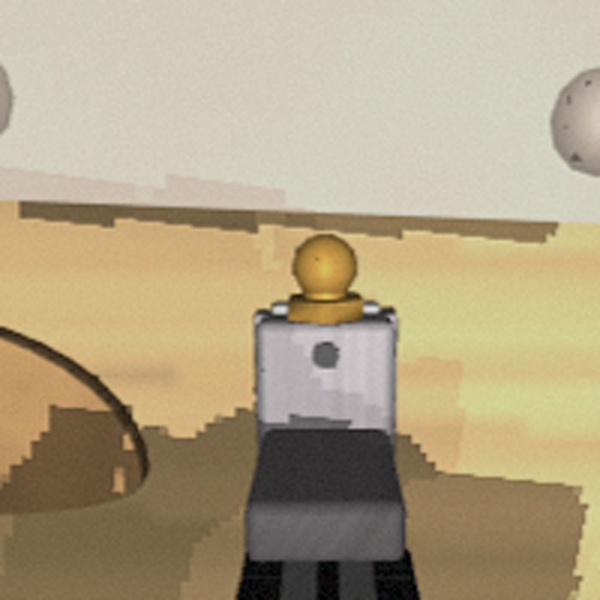

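The end nose (325,266) is about 5 mm short of the mould edge (325,212) in the crop. From here I creep.

>>> jog_arm --steps '[[[0.1, 0, 0], [0, 0, 0]], [[0.05, 0, 0], [0, 0, 0]], [[0.05, 0, 0], [0, 0, 0]]]'

```text
t: 14.2
tool_pos: [0.4757, 0.0268, 0.2218]
tool_rot: [3.137, 0.169, -0.003]
contact_force: [-0.8, -0.5, 1.2]
opening: 0.0001
```

>>> jog_arm --steps '[[[0.05, 0, 0], [0, 0, 0]]]'

```text
t: 14.3
tool_pos: [0.4762, 0.0269, 0.2218]
tool_rot: [3.137, 0.169, -0.003]
contact_force: [-1.7, 0.4, 1.7]
opening: 0.0001
```

>>> jog_arm --steps '[[[0.05, 0, 0], [0, 0, 0]]]'

```text
t: 14.4
tool_pos: [0.4768, 0.0269, 0.2218]
tool_rot: [3.137, 0.169, -0.003]
contact_force: [-1.6, 0.8, 0.3]
opening: 0.0001
```

>>> jog_arm --steps '[[[0.05, 0, 0], [0, 0, 0]]]'

```text
t: 14.5
tool_pos: [0.4773, 0.027, 0.2218]
tool_rot: [3.137, 0.169, -0.003]
contact_force: [-2.2, 0.4, 1.9]
opening: -0.0004
```

>>> jog_arm --steps '[[[0.05, 0, 0], [0, 0, 0]]]'

```text
t: 14.6
tool_pos: [0.4778, 0.0271, 0.2219]
tool_rot: [3.137, 0.169, -0.003]
contact_force: [-1.4, -0.1, 0.7]
opening: -0.0004
```

>>> jog_arm --steps '[[[0.05, 0, 0], [0, 0, 0]]]'

```text
t: 14.7
tool_pos: [0.4783, 0.0271, 0.2218]
tool_rot: [3.137, 0.169, -0.003]
contact_force: [-2.7, 0.2, 0.7]
opening: 0.0002
```

>>> jog_arm --steps '[[[0.05, 0, 0], [0, 0, 0]]]'

```text
t: 14.8
tool_pos: [0.4789, 0.0272, 0.2218]
tool_rot: [3.137, 0.169, -0.003]
contact_force: [-2.2, 0.0, 1.7]
opening: -0.0
```

>>> jog_arm --steps '[[[0.05, 0, 0], [0, 0, 0]]]'

```text
t: 14.9
tool_pos: [0.4794, 0.0272, 0.2218]
tool_rot: [3.137, 0.169, -0.003]
contact_force: [-1.7, 0.9, 1.6]
opening: 0.0002
```

>>> jog_arm --steps '[[[0.05, 0, 0], [0, 0, 0]]]'

```text
t: 15.0
tool_pos: [0.4798, 0.0273, 0.2218]
tool_rot: [3.137, 0.169, -0.005]
contact_force: [-4.9, -0.1, 3.4]
opening: -0.0003
```

>>> jog_arm --steps '[[[0.05, 0, 0], [0, 0, 0]]]'

```text
t: 15.1
tool_pos: [0.4801, 0.0273, 0.2218]
tool_rot: [3.137, 0.17, -0.007]
contact_force: [-5.2, -0.0, 4.5]
opening: 0.0001
```

>>> jog_arm --steps '[[[0.05, 0, 0], [0, 0, 0]]]'

```text
t: 15.2
tool_pos: [0.4804, 0.0273, 0.2218]
tool_rot: [3.136, 0.17, -0.01]
contact_force: [-5.6, -0.7, 5.0]
opening: 0.0001
```

>>> jog_arm --steps '[[[0.04, 0, 0], [0, 0, 0]]]'

```text
t: 15.3
tool_pos: [0.4805, 0.0273, 0.2218]
tool_rot: [3.136, 0.17, -0.012]
contact_force: [-5.4, -0.0, 4.3]
opening: 0.0001
```

Run:
```python
from h import *
go("end",.011,.221)
snap("wrist","w14",(150,60,350,260),3)
```

```text
t 15.3 tcp [0.4805 0.0273 0.2218] shift cm [-3.04  0.04  0.11] turn [0.01 0.45 0.01] F [-5.37 -0.02  4.27] along -5.34 open 0.0001
```

View pics/w14.png

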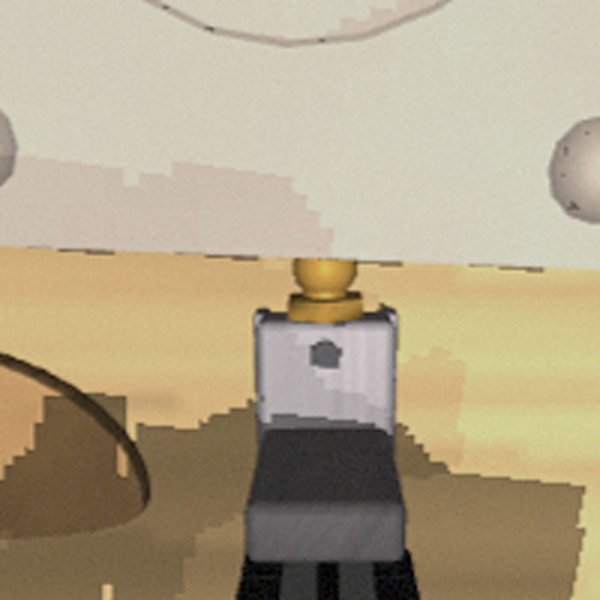

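Run:
```python
from h import *
a2=ray("wrist",150+325/3,60+261/3,.072);b=ray("wrist",150+325/3,60+267/3,.03)
print(a2,b,a2[0]-b[0]-.006, ctrl.get_obs()["t"])
```

```text
[0.53439617 0.03348173 0.072     ] [0.52872316 0.03293508 0.03      ] -0.0003269829087697521 15.35
```

>>> jog_arm --steps '[[[-0.3, 0, 0], [0, 0, 0]], [[-1.2, 0, 0], [0, 0.4, 0]], [[-1.8, 0, -0.5], [0, 0, 0]], [[-1.8, 0, -3], [0, 0, 0]], [[-0.5, 0, -4], [0, 0, 0]], [[0, 0, -4], [0, 0, 0]], [[0, 0, -4], [0, 0, 0]], [[0, 0, 0], [0, 0, 0]]]'

```text
t: 16.15
tool_pos: [0.4223, 0.0211, 0.3814]
tool_rot: [3.137, 0.169, 0.019]
contact_force: [0.2, 0.4, 0.6]
opening: 0.0
```

Run:
```python
from h import *
go("end",.05,.35)
snap("wrist","w15"); snap("side","s15",(210,170,350,250),5)
```

```text
t 16.15 tcp [0.4223 0.0211 0.3814] shift cm [-1.12  0.05  3.13] turn [ 0.05 -0.68 -0.03] F [0.19 0.42 0.6 ] along 0.24 open 0.0
```

View pics/w15.png

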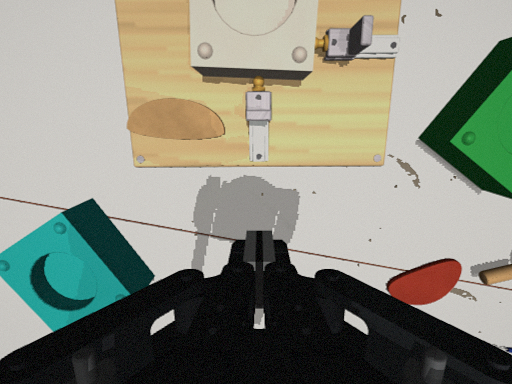

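View pics/s15.png

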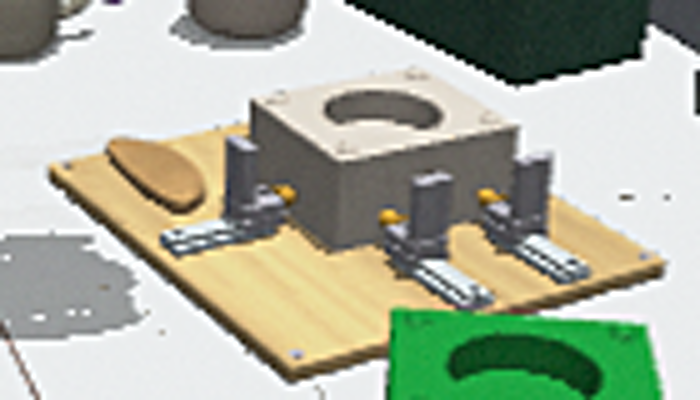

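All three noses are at the mould: (285,193), (392,217) and (487,196) in the side crop. The mould outline sits at the same pixels as at the start. I'll do a numeric shift check, then hand in.

Run:
```python
from h import *
a=cv2.imread("pics/side0.png",0).astype(np.float32);b=cv2.imread("pics/s15_raw.png",0).astype(np.float32)
P=np.float32([[210+x/5,170+y/5] for x,y in((250,98),(518,125),(330,160),(420,68),(333,250),(513,190))]).reshape(-1,1,2)
p,s,e=cv2.calcOpticalFlowPyrLK(a.astype(np.uint8),b.astype(np.uint8),P,None,winSize=(9,9),maxLevel=0)
print((p-P).reshape(-1,2).round(2).tolist(),s.ravel(), "mm/px~",1000*1.0/381)
print(ctrl.get_obs()["contact_force"], ctrl.finish_job())
```

```text
[[0.0, 0.2199999988079071], [-0.09000000357627869, 0.9300000071525574], [0.07999999821186066, 0.28999999165534973], [0.03999999910593033, 0.07999999821186066], [-4.949999809265137, -5.440000057220459], [0.11999999731779099, -10.34000015258789]] [1 1 1 1 1 1] mm/px~ 2.6246719160104988
the job is handed in; nothing more can be done
[ 0.18002119  0.11550594 -0.77250851] None
```

I slid the stops up in the order asked (far, near, end) with the closed fingertips against the rear of each tab. The job was handed in at about 16 s.

- **Contact:** Each nose was felt to bear on the plaster by a force rise and a stall. It was then pressed at about 4 to 6.6 N at the tool, including about 2 N of drag. That is about 2 to 4.5 N at the mould, held 0.3 to 0.5 s. The arm was then backed off and lifted clear.
- **Last pictures:** The side view shows all three noses at the mould. The wrist view shows the bystanders in its field undisturbed. A ray check put the end nose within about 0.3 mm of the face.
- **Shift check:**
  - Three of the four top-corner points tracked in the side view moved 0.3 px or less (about 1 mm).
  - The fourth moved 0.9 px, about 2.5 mm at the rough scale. I put that down to changed shadows, because that corner looked unmoved by eye.
  - The two lower-edge points gave tracks of 7 to 10 px. These fell where shadows and stops had moved in, so they tell nothing about the mould.
- **Not checked:** I took no close-up of the far and near noses after the end push.

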